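Cap the bench dust-extraction inlet

TASK

Grinding is finished: close the bench's dust-extraction inlet with its spring cap. Pinch the cap's two tabs together, fit the plug into the inlet's collar until the flange sits fully home on the rim, and let the tabs spring out so that the catches lock under the lip. The collar floats in soft rubber, so feel for it and do not force it (keep the push under about 20 N), and leave the things around it alone.

Things in the scene. Friction and masses are not known exactly. Their poses are not given: they have to be found in the camera images.
- cap: black round spring cap, about 0.1 kg, loose, on the bench plug down. Origin: centre of the plug's underside, z up. Plug 60 mm in diameter, 14 mm high, 1 mm chamfer at the foot; above it a flange 80 mm in diameter, from z = 14 to 18 mm. Two ribbed grey tabs on top, outer faces at y = +27 and -27 mm, each 24 mm wide along x, 7 mm thick, from z = 19 to 40 mm
- cap_catch (a point): outer end of the +y tab's catch, moving with that tab (there is a like one at -y): 14 mm wide along x, 4 mm high (z = 3 to 7 mm of the cap). At rest it sticks out of the plug to y = 34.5 mm; with the tabs pinched to their stops (42 mm over the tabs) it is inside the plug. Its edges are square: it does not snap in by pushing
- tab_a (a joint): slide of the tab at +y of the cap (m): 0 fully out, 0.006 pinched inward to its stop; spring about 4 N at 0, 7 N at the stop
- tab_b (a joint): slide of the tab at -y of the cap (m): 0 fully out, 0.006 pinched inward to its stop; spring about 4 N at 0, 7 N at the stop
- port: dust-extraction inlet fixed to the bench: 150 mm square plate, 4 mm thick, with a grey round housing, 128 mm outside, 36 mm high, in which an aluminium collar floats (see port_rim). Origin: centre of the plate's underside, z up. With the cap home, the cap's origin is 36 mm above this one
- port_rim (a point): point on the HOUSING's axis at the height of the collar's rim, 50 mm above the port's origin. The collar itself (88 mm outside, bore 63 mm through a lip 5 mm thick, 76 mm undercut below) stands up to 7 mm off this point along each of the port's x and y, unreported: see or feel it. About 4 N sideways shifts it; pressed, it gives up to 4 mm down (1.8 N/mm after 1 N) and springs back
- bowl: steel bowl, 110 mm wide, 40 mm high, loose bystander. Origin: centre of its underside
- jar: small glass jar with a steel cap, 48 mm wide, 60 mm high, loose bystander. Origin: centre of its underside
- offcut: wooden offcut 110 x 50 x 30 mm, loose bystander. Origin: centre of its underside
There are look-alikes about, which are no part of the job. What is meant by the cap is not pink, red or turquoise, and is the larger of those in its own colour.

How it is judged:
At the end, for the whole second after the job is handed in: The cap is home in the inlet's collar: its origin 31 to 38.2 mm above the port's origin and within 13 mm of the port's axis, level to 0.05 rad, both tabs out to within 1.5 mm of their rest so that the catches lie under the lip, and at rest (z of cap in the frame of port between 0.031 and 0.0382 m and horizontal distance between cap and port below 0.013 m and angle between cap's own z axis and vertical below 0.05 rad and value of joint each of tab_a, tab_b below 0.0015 m and linear speed of cap below 0.01 m/s); the robot touches nothing.
It fails at once if the cap is pressed on the inlet with more than 22 N (contact force between cap and port above 22 N).
It fails at once if the gripper or arm pushes on the inlet itself with more than 22 N (contact force between the arm and port above 22 N).
It fails at once if a bystander is moved by more than 20 mm (distance of any of bowl, jar, offcut from where it was at the start of the episode above 0.02 m).
It also fails if it takes over 72 s, if anything falls off the work surface, if the arm or the gripper's body presses on something with over 40 N, if the wrist force passes 120 N, or if a joint passes its speed limit or range.

ROBOT

A 6-joint arm with a two-finger parallel gripper is mounted at the origin on the work surface. World frame = base frame: x ahead of the robot, y to its left, z up, the work surface at z = 0. Lengths are in m, angles in rad, forces in N, time in s.
With the tool pointing down it reaches from about 0.3 to 1 m from the base axis. Payload 5.1 kg.
Tool frame: the origin (TCP) lies midway between the tips of the shut fingers; the grasp point (between the pads) lies 19 mm behind it (bot.grip_point_offset is the distance from the TCP to the grasp point, in m); z points along the fingers, y is the line along which they close (so a half turn about z gives the same grasp; the last joint's range is limited). The gripper opens to 95 mm and grips with 3 to 60 N. Pads are 20 mm wide; open, the fingers measure 119 mm over their backs; the gripper's body (75 mm by 180 mm) begins 59 mm behind the grasp point.
Start: joints at [-1.254, 0.124, 1.65, -0, 1.367, -0.083], TCP at [0.253, -0.599, 0.191] pointing down, gripper open.
Joint ranges: [-2.61, 2.61], [-1.02, 2.33], [0.03, 2.71], [-1.35, 4.49], [0.32, 2.68], [-2.91, 2.91]. Speed limits (rad/s): [2.57, 2.57, 3.14, 3.14, 3.14, 3.14].

INTERFACE

Orientations are given as [roll, pitch, yaw] about the fixed x, y, z axes, in that order (R = Rz(yaw) Ry(pitch) Rx(roll)).
In Python, from station import readout, vision, bot gives the robot as it stands.
- The arm moves only by the tool send_rows, never from a script. Its argument "deltas" is a list of rows, each a list of 5 numbers: the finger opening in m, from 0 to 0.0951, then the shift along the tool's x, y, z in m, then the turn about the tool's z in degrees. In form: [[hand, tx, ty, tz, twist], ...]. A call has 1 to 10 rows; each row shifts and turns the commanded pose from where the row before left it, along the tool's axes as they then stand; what a row does not reach is not made up. A row lasts 1/8 s, in which the tool goes at most 62.5 mm and 10.7 degrees, less where a joint would pass 70% of its speed; a pose out of reach is approached as far as the arm can. A call is refused whole if a number of a shift passes 0.0625 or a number of a turn 10.7, either way. A call with a gripper value outside its range is refused whole. The fingers move at their own pace and stop on an object; "newtons" is the grip in N (left out, the last holds). Time passes only in rows, so rows that do not move let the fingers close. It gives the time, the measured TCP pose, the force, the opening and the grip force at its end, in the units of the state.
- readout.read_state(): the state, without advancing time (a new reading comes with each control period).
- vision.capture(name): name is "scene" or "top" or "wrist"; returns a dict with "image" (480x640x3 uint8, red, green, blue), "z_map" (480x640 float32, m along the optical axis (not along the pixel's ray), 0 where there is no reading), "K" (3x3 intrinsics, pixels), "view" (4x4, takes a point from world to camera coordinates). Camera axes: x right, y up, looking along -z (the intrinsics and any distortion apply to the point x, -y, -z); pixel columns grow to the right and rows downward; lengths in m; the calibration is good to about 2 mm. A picture is of the moment at which its call begins.
- bot.hand_in(): hands the job in; it is judged then, once.
The state is a dict: "time": time; "qpos": joint angles; "qvel": joint speeds; "joint_efforts": joint torques, N m; "position": TCP position; "tcp_rot": TCP orientation; "force": force on the tool from outside, world axes, zero at the start; "ft_torque": the same for the moment, N m; "finger_gap": finger opening in m; "grasp_force": force on a finger pad.
Only numpy, scipy, OpenCV 4.12 (cv2) and the standard library are available. Lean on these libraries where they do the work, as an engineer would, in place of code of your own. Each camera call takes 0.05 s, during which the arm holds its last target. There are 200 camera calls.

## Working session

There is one attempt and no reset: what is moved stays moved. The work goes in short steps, Python scripts to look and compute and a tool call to move; the robot and the scene stay as the last step left them, time stands still between calls to the robot, and variables do not carry over. Pictures are saved under pics/ and viewed, at most 10 in all, crops included, and the job is handed in when it is done.

Besides the shell and the picture viewer there is one more tool, called in YAML: its name, and indented under it one key for each argument. send_rows: Moves the arm, as the interface text tells. Its arguments: {"type":"object","properties":{"deltas":{"type":"array"},"newtons":{"type":"number"}},"required":["deltas"]}

```bash
mkdir -p pics; ls; cat > h.py <<'E'
import numpy as np, cv2
from station import readout, vision, bot
def cap(n):
    c=vision.capture(n); np.savez('%s.npz'%n,**c); return c
def load(n): return dict(np.load('%s.npz'%n))
def cloud(c):
    z=c['z_map'];K=c['K'];v,u=np.mgrid[:480,:640]
    P=np.stack([(u-K[0,2])/K[0,0]*z,-(v-K[1,2])/K[1,1]*z,-z,np.ones_like(z)],-1)
    W=P@np.linalg.inv(c['view']).T
    W=W[...,:3]; W[z==0]=np.nan; return W
E
python3 - <<'E'
from h import *
a=cap('top');b=cap('scene')
for n,c in(('top',a),('scene',b)):
    cv2.imwrite('pics/%s0.png'%n,c['image'][...,::-1])
    print(c['K'],np.linalg.inv(c['view']).round(3))
print(readout.read_state())
E
```

```text
pics
[[509.00091882   0.         323.10974472]
 [  0.         509.00091882 238.39549898]
 [  0.           0.           1.        ]] [[ 1.800e-02  9.900e-01 -1.390e-01  4.060e-01]
 [-1.000e+00  1.900e-02  1.000e-03 -3.000e-03]
 [ 3.000e-03  1.390e-01  9.900e-01  1.212e+00]
 [ 0.000e+00  0.000e+00  0.000e+00  1.000e+00]]
[[445.8991001    0.         321.67084724]
 [  0.         445.8991001  228.61170725]
 [  0.           0.           1.        ]] [[-0.613 -0.575  0.542  1.111]
 [ 0.79  -0.45   0.416  0.405]
 [ 0.004  0.683  0.73   0.804]
 [ 0.     0.     0.     1.   ]]
{'time': 0.1, 'qpos': array([-1.25359142e+00,  1.24432923e-01,  1.65154477e+00, -1.12729963e-05,
        1.36752422e+00, -8.26470634e-02]), 'qvel': array([ 4.85285094e-04, -1.81284908e-03, -3.01427484e-03, -7.27957352e-05,
       -1.18461213e-03, -2.85554669e-04]), 'joint_efforts': array([ 7.29279054e-05, -4.18880224e+01, -3.61097074e+01,  7.75691215e-02,
        4.61506716e-02, -6.93700440e-05]), 'position': array([ 0.25277553, -0.59814373,  0.1901102 ]), 'tcp_rot': array([-3.13968900e+00, -1.46616304e-04,  3.99854112e-01]), 'force': array([-0.19373256, -0.90716456, -0.10692365]), 'ft_torque': array([ 0.03381255, -0.00075835,  0.0039989 ]), 'grasp_force': 0.0, 'finger_gap': 0.09502014141073825}
```

View pics/top0.png

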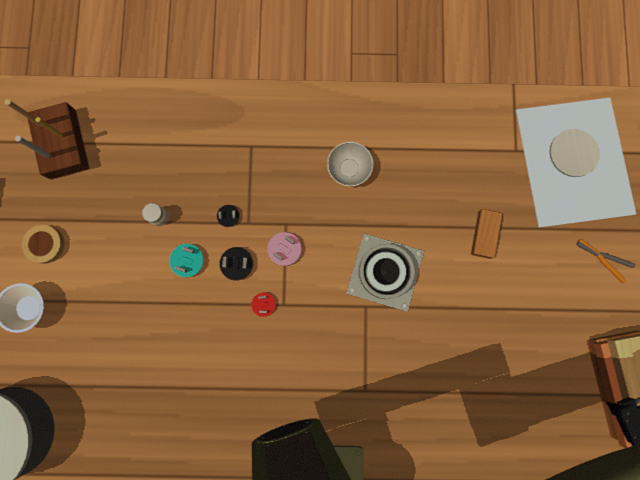

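View pics/scene0.png

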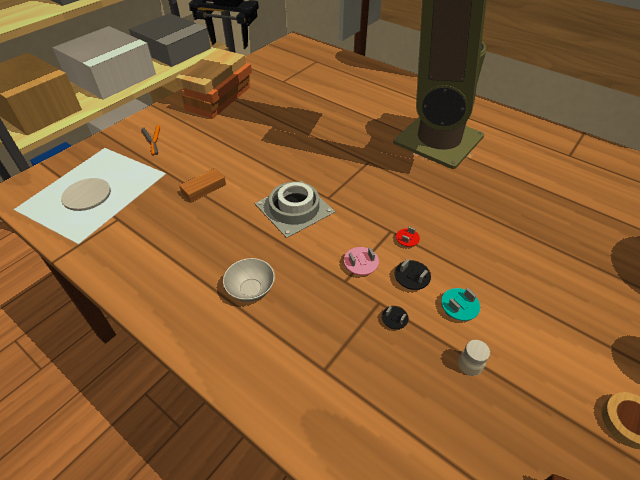

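Top view: the black cap is at (236,263), with its tabs left and right. A small black look-alike sits at (228,215), pink at (284,249), teal at (186,260) and red at (264,304). The port is at (386,271) and its collar at about (388,271).

```bash
python3 - <<'E'
from h import *
for n,cu,cv_,pu,pv in(('top',236,263,386,271),('scene',413,275,294,205)):
    c=load(n);W=cloud(c);im=c['image'].astype(int);hsv=cv2.cvtColor(c['image'],cv2.COLOR_RGB2HSV)
    v,u=np.mgrid[:480,:640]
    near=np.hypot(u-cu,v-cv_)<24
    print(n,'z bench',np.nanmedian(W[330:340,200:240,2]) if n=='top' else '')
    blk=near&(im.max(-1)<45)
    cc=max(cv2.findContours(blk.astype(np.uint8),0,2)[0],key=cv2.contourArea)
    print('flange ellipse',cv2.fitEllipse(cc),'z',np.nanpercentile(W[blk][:,2],[10,50,90]))
    fl=W[blk];print(' flange bbox',np.nanpercentile(fl,[1,99],axis=0).round(4),np.nanmean(fl,0))
    tab=near&(im.max(-1)>60)&(hsv[...,1]<70)&(W[...,2]>0.025)
    k,l,s,ce=cv2.connectedComponentsWithStats(tab.astype(np.uint8))
    for i in range(1,k):
        if s[i,4]>15:
            p=W[l==i];print(' tab',s[i],np.nanmean(p,0).round(4),'max z',np.nanmax(p[:,2]),p.min(0),p.max(0))
    # port
    near=np.hypot(u-pu,v-pv)<60
    for lo,hi in((0.002,0.010),(0.033,0.039),(0.046,0.056)):
        m=near&(W[...,2]>lo)&(W[...,2]<hi)&(hsv[...,1]<90)
        p=W[m]; 
        if len(p)<10: continue
        r=cv2.minEnclosingCircle(p[:,:2].astype(np.float32)); q=cv2.minAreaRect(p[:,:2].astype(np.float32))
        print(' port z',lo,len(p),p[:,2].mean(),'circ',r,'rect',q)
E
```

```text
top z bench 0.0009728535194540866
flange ellipse ((235.9259033203125, 263.10650634765625), (31.124094009399414, 31.676250457763672), 44.15806579589844) z [0.01589275 0.01915137 0.02263045]
 flange bbox [[0.4755 0.1645 0.0142]
 [0.546  0.2356 0.0289]] [0.50986478 0.19917325 0.01932349]
 tab [223 257   4  11  31] [0.5105 0.223  0.0414] max z 0.04599161205750457 [0.4989647  0.21952814 0.03844686] [0.52210769 0.22638484 0.04599161]
 tab [243 258   4  11  30] [0.5099 0.1762 0.0402] max z 0.04557571460946708 [0.49756119 0.1729984  0.03744456] [0.5209399  0.18006992 0.04557571]
 port z 0.002 2128 0.00566239106693597 circ ((0.49696871638298035, -0.15179145336151123), 0.10490461438894272) rect ((0.4979441463947296, -0.15196336805820465), (0.150136336684227, 0.15060053765773773), 74.54838562011719)
 port z 0.033 511 0.036003834662988975 circ ((0.49757635593414307, -0.15296579897403717), 0.06381985545158386) rect ((0.49752920866012573, -0.15328586101531982), (0.12523899972438812, 0.12561535835266113), 0.3151819705963135)
 port z 0.046 589 0.05062981921871577 circ ((0.4953959584236145, -0.149355
[... 672 characters left out ...]
 [0.52679623 0.22573969 0.04332028]
 port z 0.002 1001 0.005591340146747771 circ ((0.5011588931083679, -0.15225215256214142), 0.10307508707046509) rect ((0.4999721348285675, -0.15432769060134888), (0.15316154062747955, 0.15084697306156158), 74.84850311279297)
 port z 0.033 409 0.036249882459697194 circ ((0.5005215406417847, -0.15300901234149933), 0.06523248553276062) rect ((0.5014013648033142, -0.15283724665641785), (0.1271691769361496, 0.12367834895849228), 38.59864807128906)
 port z 0.046 403 0.05041051149288862 circ ((0.4974859952926636, -0.1491534560918808), 0.046858049929142) rect ((0.49816441535949707, -0.15008237957954407), (0.08986293524503708, 0.08720403164625168), 67.8135757446289)
```

send_rows:
  deltas:
    - [0.075,0,0,0,8.3]
    - [0.075,0,0,0,8.3]
    - [0.075,0,0,0,8.3]
    - [0.075,0.0135,-0.0474,0,0]
    - [0.075,0.0135,-0.0474,0,0]
    - [0.075,0.0135,-0.0474,0,0]
    - [0.075,0.0135,-0.0474,0,0]
    - [0.075,0.0135,-0.0474,0,0]
    - [0.075,0.0135,-0.0474,0,0]
    - [0.075,0.0135,-0.0474,0,0]
  newtons: 20

```text
time: 1.35
position: [0.359, -0.2687, 0.1908]
tcp_rot: [-3.141, 0.0, -0.035]
force: [-0.4, -0.2, -0.2]
finger_gap: 0.075
grasp_force: 0.0
```

send_rows:
  deltas:
    - [0.075,0.0135,-0.0474,0,0]
    - [0.075,0.0135,-0.0474,0,0]
    - [0.075,0.0135,-0.0474,0,0]
    - [0.075,0.0135,-0.0474,0,0]
    - [0.075,0.0135,-0.0474,0,0]
    - [0.075,0.0135,-0.0474,0,0]
    - [0.075,0.0135,-0.0474,0,0]
    - [0.075,0.0135,-0.0474,0,0]
    - [0.075,0.0135,-0.0474,0,0]
    - [0.075,0,0,0,0]

```text
time: 2.6
position: [0.4951, 0.1541, 0.1906]
tcp_rot: [3.142, 0.001, -0.031]
force: [-0.0, 0.5, -0.1]
finger_gap: 0.075
grasp_force: 0.0
```

```bash
python3 - <<'E'
from h import *
s=readout.read_state();print(s['time'],s['position'],s['tcp_rot'],s['finger_gap'])
c=cap('wrist');cv2.imwrite('pics/wrist1.png',c['image'][...,::-1]);print(c['K'],np.linalg.inv(c['view']).round(4))
E
```

```text
2.6 [0.49510784 0.1540679  0.19058765] [ 3.14157856e+00  1.35679236e-03 -3.05436712e-02] 0.07502964113558477
[[365.37936043   0.         318.26608879]
 [  0.         365.37936043 236.06070826]
 [  0.           0.           1.        ]] [[-3.030e-02  9.565e-01  2.902e-01  5.783e-01]
 [-9.995e-01 -2.890e-02 -8.900e-03  1.517e-01]
 [-1.000e-04 -2.903e-01  9.569e-01  3.832e-01]
 [ 0.000e+00  0.000e+00  0.000e+00  1.000e+00]]
```

View pics/wrist1.png

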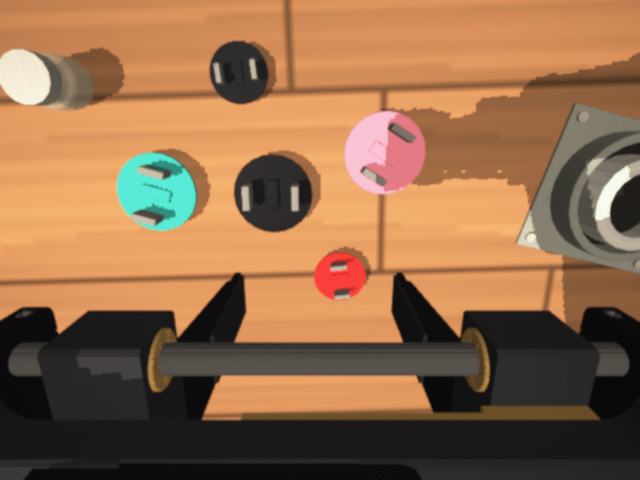

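The wrist view shows the cap at (273,193) with both tabs clear, and the fingers' line matches the tab axis.

```bash
cat >> h.py <<'E'
def tabs(c,cu,cv_,R=45,zlo=.03,smin=30):
    W=cloud(c);im=c['image'].astype(int);hsv=cv2.cvtColor(c['image'],cv2.COLOR_RGB2HSV)
    v,u=np.mgrid[:480,:640];near=np.hypot(u-cu,v-cv_)<R
    tab=near&(im.max(-1)>60)&(hsv[...,1]<90)&(W[...,2]>zlo)
    k,l,s,ce=cv2.connectedComponentsWithStats(tab.astype(np.uint8))
    for i in range(1,k):
        if s[i,4]>smin:
            p=W[l==i];r=cv2.minAreaRect(p[:,:2].astype(np.float32));print(' tab',s[i],np.median(p,0).round(4),'lo',p.min(0).round(4),'hi',p.max(0).round(4),r)
E
python3 - <<'E'
from h import *
c=load('wrist');tabs(c,273,193)
W=cloud(c);im=c['image'].astype(int);v,u=np.mgrid[:480,:640]
m=(np.hypot(u-273,v-193)<44)&(im.max(-1)<60)&(abs(W[...,2]-.018)<.004)
p=W[m];print(cv2.minEnclosingCircle(p[:,:2].astype(np.float32)),p[:,2].mean(),np.percentile(p,[1,99],axis=0))
# fingers' tips
f=(W[...,2]>.15)&(v<330)&(v>250)&(u>180)&(u<460);print(W[f].min(0),W[f].max(0),np.median(W[f],0))
E
```

```text
tab [242 185  10  26 227] [0.5143 0.2223 0.0391] lo [0.5021 0.2192 0.0304] hi [0.5255 0.2276 0.0413] ((0.5138483643531799, 0.2231907993555069), (0.007972698658704758, 0.023113563656806946), 85.70940399169922)
 tab [291 185   9  27 201] [0.5127 0.1761 0.0392] lo [0.4996 0.1724 0.0301] hi [0.5239 0.1798 0.0411] ((0.5117362141609192, 0.17613516747951508), (0.024215854704380035, 0.0072967493906617165), 0.6286206841468811)
((0.5134508609771729, 0.19949817657470703), 0.03855061158537865) 0.017675685079987843 [[0.47756505 0.16369754 0.015623  ]
 [0.54916788 0.2355096  0.02133482]]
[0.48456879 0.10551601 0.21216086] [0.51017527 0.20217585 0.26793394] [0.50632837 0.19098615 0.24329989]
```

send_rows:
  deltas:
    - [0.07,0.0164,-0.046,0,0.4]
    - [0.07,0,0,0.03,0]
    - [0.07,0,0,0.03,0]
    - [0.07,0,0,0.03,0]
    - [0.07,0,0,0.03,0]
    - [0.07,0,0,0.02,0]
    - [0.07,0,0,0.01,0]
    - [0.07,0,0,0.008,0]
    - [0.07,0,0,0,0]
    - [0.07,0,0,0,0]

```text
time: 3.9
position: [0.5139, 0.1973, 0.0342]
tcp_rot: [-3.141, -0.002, -0.042]
force: [0.5, 1.2, 0.3]
finger_gap: 0.0701
grasp_force: 0.0
```

```bash
python3 - <<'E'
from h import *
s=readout.read_state();print(s['time'],s['position'],s['tcp_rot'],s['finger_gap'])
c=cap('wrist');cv2.imwrite('pics/wrist2.png',c['image'][...,::-1])
E
```

```text
3.9 [0.51392775 0.19733493 0.03418163] [-3.14109683e+00 -1.51107664e-03 -4.16386332e-02] 0.0701221656821004
```

View pics/wrist2.png

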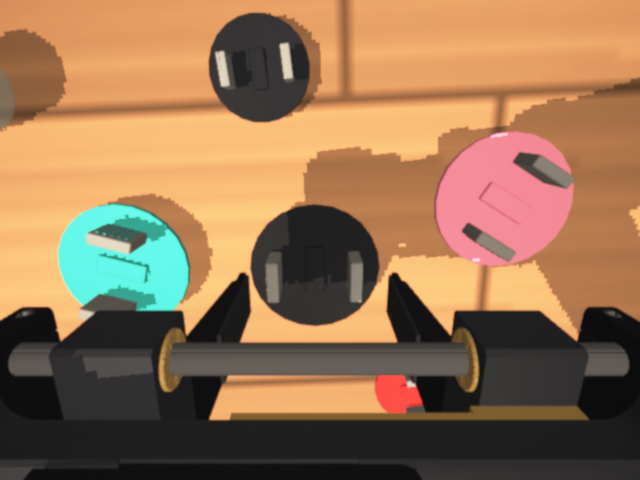

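Wrist view 2: the tabs at (273,277) and (357,277) sit centred between the open fingers, whose tips are at (245,275) and (392,275).

```bash
python3 - <<'E'
from h import *
c=load('wrist');tabs(c,315,265,60)
W=cloud(c);im=c['image'].astype(int);v,u=np.mgrid[:480,:640]
m=(np.hypot(u-315,v-265)<66)&(im.max(-1)<60)&(abs(W[...,2]-.018)<.003)
p=W[m];print(cv2.minEnclosingCircle(p[:,:2].astype(np.float32)),np.median(p[:,2]))
E
```

```text
tab [349 257  15  46 614] [0.514  0.1767 0.0391] lo [0.4994 0.1721 0.0301] hi [0.5245 0.1802 0.0409] ((0.5120078325271606, 0.17610932886600494), (0.007723770570009947, 0.02513020485639572), 88.1626205444336)
 tab [265 258  16  45 620] [0.5154 0.2228 0.039 ] lo [0.5017 0.2194 0.0301] hi [0.5258 0.2278 0.041 ] ((0.5137695074081421, 0.2236381322145462), (0.007866582833230495, 0.02394510619342327), 87.77277374267578)
((0.5132681727409363, 0.1996743083000183), 0.039302561432123184) 0.01743354325878363
```

send_rows:
  deltas:
    - [0.07,-0.0005,-0.002,0.006,0]
    - [0.07,0,0,0.0065,0]
    - [0.07,0,0,0,0]
    - [0.07,0,0,0,0]

```text
time: 4.45
position: [0.5127, 0.1991, 0.0206]
tcp_rot: [3.142, 0.0, -0.042]
force: [1.0, -0.8, -0.1]
finger_gap: 0.07
grasp_force: 0.0
```

send_rows:
  deltas:
    - [0.05,0,0,0,0]
    - [0.045,0,0,0,0]
    - [0.035,0,0,0,0]
    - [0.035,0,0,0,0]
    - [0.035,0,0,0,0]
    - [0.035,0,0,0,0]
  newtons: 30

```text
time: 5.2
position: [0.5128, 0.1991, 0.0208]
tcp_rot: [-3.142, -0.0, -0.042]
force: [-0.0, -0.1, 0.7]
finger_gap: 0.0352
grasp_force: 0.0
```

```bash
python3 - <<'E'
from h import *
s=readout.read_state();print(s)
c=cap('wrist');d=cap('scene')
a=c['image'];b=cv2.resize(d['image'][180:340,320:500],(540,480));cv2.imwrite('pics/p3.png',cv2.resize(np.hstack([a,b]),(800,326))[...,::-1])
E
```

```text
{'time': 5.2, 'qpos': array([2.72767965e-01, 7.56248264e-02, 2.00839255e+00, 1.24359695e-05,
       1.05754863e+00, 1.88531384e+00]), 'qvel': array([-3.00063650e-04,  3.28397197e-04, -2.10900062e-05, -5.72183237e-04,
        9.03749303e-04, -1.19369627e-03]), 'joint_efforts': array([-2.02364878e-03, -3.48796427e+01, -3.13661206e+01,  7.42709351e-03,
       -8.92371708e-02,  1.99507576e-05]), 'position': array([0.51280177, 0.19911265, 0.02078001]), 'tcp_rot': array([-3.14157411e+00, -2.19807941e-05, -4.17556529e-02]), 'force': array([-0.04748486, -0.06193888,  0.70681904]), 'ft_torque': array([-0.01890686,  0.00758686, -0.00273607]), 'grasp_force': 0.0, 'finger_gap': 0.03515095712875852}
```

View pics/p3.png

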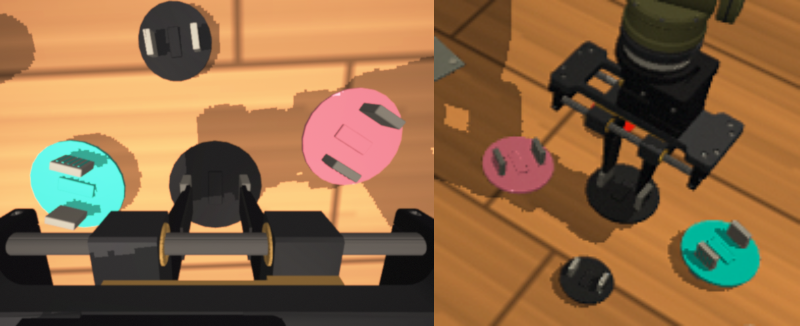

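```bash
python3 - <<'E'
from h import *
c=load('wrist');d=load('scene')
print('wrist');tabs(c,315,270,80,.03,20)
a=cv2.resize(c['image'][200:340,240:400],(400,350),interpolation=2);b=cv2.resize(d['image'][225:305,370:460],(394,350),interpolation=2)
cv2.imwrite('pics/p4.png',np.hstack([a,b])[...,::-1])
E
```

```text
wrist
 tab [265 264  16  21 195] [0.5248 0.2235 0.0384] lo [0.5176 0.2195 0.0301] hi [0.5265 0.2274 0.0549] ((0.5230019688606262, 0.22452345490455627), (0.00585316913202405, 0.011044664308428764), 36.902347564697266)
 tab [354 264  16  18 177] [0.5235 0.1754 0.0382] lo [0.5178 0.1727 0.0301] hi [0.5247 0.1797 0.0537] ((0.5213981866836548, 0.1759842038154602), (0.0074416035786271095, 0.006223727483302355), 80.58183288574219)
 tab [285 344  61   6 267] [0.5439 0.1988 0.1352] lo [0.5427 0.1914 0.133 ] hi [0.5449 0.2062 0.1375] ((0.5438277125358582, 0.19881674647331238), (0.01485003624111414, 0.0018498224671930075), 88.1521224975586)
```

View pics/p4.png

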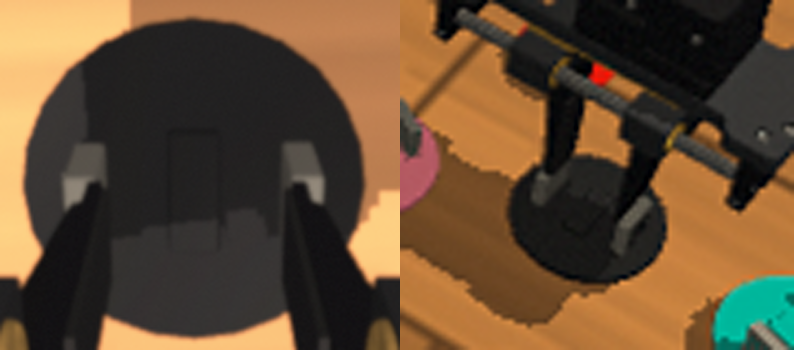

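```bash
python3 - <<'E'
from h import *
for n,(u0,u1,v0,v1) in (('wrist',(245,395,255,335)),('scene',(395,450,240,285))):
    c=load(n);W=cloud(c);im=c['image'];v,u=np.mgrid[:480,:640]
    m=(im.max(-1)<50)&(W[...,2]>.022)&(W[...,2]<.1)&(u>u0)&(u<u1)&(v>v0)&(v<v1)
    for nm,s in(('+y',m&(W[...,1]>.199)),('-y',m&(W[...,1]<.199))):
        p=W[s]
        for a in np.arange(.022,.1,.006):
            q=p[(p[:,2]>=a)&(p[:,2]<a+.006)]
            if len(q)>2: print(n,nm,round(a,3),len(q),q[:,:2].min(0).round(4),q[:,:2].max(0).round(4))
E
```

```text
wrist +y 0.04 35 [0.508  0.2164] [0.5264 0.2202]
wrist +y 0.046 94 [0.5047 0.2163] [0.5266 0.2204]
wrist +y 0.052 115 [0.5049 0.2161] [0.5268 0.2231]
wrist +y 0.058 143 [0.5066 0.2162] [0.5272 0.2239]
wrist +y 0.064 157 [0.5094 0.2162] [0.5272 0.2244]
wrist +y 0.07 191 [0.5097 0.2161] [0.5271 0.2245]
wrist +y 0.076 191 [0.5123 0.2162] [0.5271 0.2247]
wrist +y 0.082 221 [0.5162 0.2161] [0.5272 0.2258]
wrist +y 0.088 224 [0.5196 0.2161] [0.5272 0.2252]
wrist +y 0.094 182 [0.5226 0.2161] [0.5269 0.2243]
wrist -y 0.022 14 [0.5074 0.1797] [0.515  0.1801]
wrist -y 0.04 32 [0.5066 0.1776] [0.5248 0.1818]
wrist -y 0.046 95 [0.503  0.1773] [0.5249 0.182 ]
wrist -y 0.052 115 [0.5034 0.1744] [0.5251 0.182 ]
wrist -y 0.058 139 [0.5064 0.1737] [0.5249 0.182 ]
wrist -y 0.064 163 [0.5064 0.173 ] [0.5251 0.1819]
wrist -y 0.07 182 [0.507  0.1733] [0.5255 0.182 ]
wrist -y 0.076 186 [0.511  0.1729] [0.5254 0.1818]
wrist -y 0.082 228 [0.5146 0.1716] [0.5253 0.1816]
wrist -y 0.088 218 [0.5176 0.172 ] [0.5252 0.1814]
wrist -y 0.094 183 [0.5214 0.1732] [0.5256 0.1814]
scene +y 0.022 26 [0.4964 0.1993] [0.5
[... 448 characters left out ...]
.2253]
scene +y 0.088 8 [0.5242 0.2183] [0.5275 0.2253]
scene +y 0.094 9 [0.5246 0.2177] [0.5263 0.2263]
scene -y 0.022 26 [0.4799 0.1714] [0.5382 0.1986]
scene -y 0.034 7 [0.5015 0.171 ] [0.5239 0.1784]
scene -y 0.04 3 [0.5152 0.1714] [0.5208 0.18  ]
scene -y 0.046 10 [0.5036 0.1766] [0.524  0.1802]
scene -y 0.052 11 [0.5002 0.1756] [0.5239 0.18  ]
scene -y 0.058 10 [0.5045 0.1758] [0.5254 0.1808]
scene -y 0.064 10 [0.5041 0.176 ] [0.5254 0.1804]
scene -y 0.07 13 [0.5024 0.1743] [0.5247 0.1802]
scene -y 0.076 11 [0.5039 0.1742] [0.5241 0.1812]
scene -y 0.082 14 [0.5051 0.1733] [0.5237 0.1802]
scene -y 0.088 12 [0.5075 0.1707] [0.5246 0.18  ]
scene -y 0.094 17 [0.5129 0.1705] [0.5243 0.1802]
```

The finger tips really end about 21 mm above the reported TCP, so they closed just above the tabs without moving the cap. I'll open and go lower, watching the force.

send_rows:
  deltas:
    - [0.07,0,0,-0.005,0]
    - [0.07,-0.002,-0.0005,0,0]
    - [0.07,0,0,0,0]
    - [0.07,0,0,0,0]
    - [0.07,0,0,0.01,0]
    - [0.07,0,0,0.007,0]
    - [0.07,0,0,0.003,0]
    - [0.07,0,0,0.002,0]
    - [0.07,0,0,0,0]

```text
time: 6.42
position: [0.5108, 0.1997, 0.0037]
tcp_rot: [3.142, 0.0, -0.042]
force: [0.2, 0.3, 0.3]
finger_gap: 0.07
grasp_force: 0.0
```

```bash
python3 - <<'E'
from h import *
print(bot.grip_point_offset)
c=cap('wrist');W=cloud(c);im=c['image'];v,u=np.mgrid[:480,:640]
m=(im.max(-1)<60)&(W[...,2]>.0)&(W[...,2]<.1)&(u>210)&(u<430)&(v>200)&(v<335)
tabs(c,315,280,80,.03,20)
for a in np.arange(.02,.07,.004):
    for sg in(1,-1):
        q=W[m&(W[...,2]>=a)&(W[...,2]<a+.004)&(sg*(W[...,1]-.1995)>.029)]
        if len(q)>2: print(sg,round(a,3),len(q),q[:,:2].min(0).round(4),q[:,:2].max(0).round(4))
E
```

```text
0.0188
 tab [260 272  19  54 856] [0.5158 0.2228 0.039 ] lo [0.502  0.2195 0.03  ] hi [0.5261 0.2277 0.0408] ((0.51412433385849, 0.22369582951068878), (0.007915128953754902, 0.024004001170396805), 87.77045440673828)
 tab [358 273  18  53 858] [0.5138 0.1768 0.0391] lo [0.4994 0.1723 0.03  ] hi [0.5244 0.1803 0.0413] ((0.5119239687919617, 0.17619571089744568), (0.007656672038137913, 0.024900712072849274), 88.03471374511719)
 tab [ 268  343   95   17 1109] [0.5415 0.1994 0.1192] lo [0.5395 0.1877 0.1159] hi [0.5432 0.2112 0.1222] ((0.5411174893379211, 0.19945023953914642), (0.02347753383219242, 0.0033246835228055716), 87.24649047851562)
1 0.024 30 [0.5066 0.2342] [0.5251 0.238 ]
-1 0.024 28 [0.5043 0.1607] [0.5219 0.165 ]
1 0.028 80 [0.506  0.2341] [0.5253 0.2382]
-1 0.028 84 [0.5021 0.1606] [0.5222 0.1652]
1 0.032 91 [0.5058 0.2341] [0.5255 0.238 ]
-1 0.032 87 [0.503  0.1604] [0.5221 0.1653]
1 0.036 99 [0.5059 0.2341] [0.5256 0.2395]
-1 0.036 113 [0.5014 0.1588] [0.5222 0.1652]
1 0.04 126 [0.5056 0.2342] [0.5256 0.2401]
-1 0.04 122 [0.502  0.1581] [0.5223 0.1652]
1 0.044 125 [0.5055 0.234 ] [0.5254 0.2407]
-1 0.044 133 [0.5018 0.158 ] [0.5224 0.1653]
1 0.048 146 [0.5055 0.2341] [0.5256 0.2414]
-1 0.048 138 [0.5023 0.1577] [0.5227 0.1652]
1 0.052 158 [0.5062 0.2339] [0.5257 0.2418]
-1 0.052 155 [0.503  0.1573] [0.5225 0.1653]
1 0.056 160 [0.5082 0.2338] [0.5256 0.2425]
-1 0.056 161 [0.5057 0.1569] [0.5225 0.1651]
1 0.06 172 [0.5109 0.2339] [0.5259 0.2426]
-1 0.06 163 [0.5085 0.156 ] [0.5225 0.165 ]
1 0.064 162 [0.5142 0.2339] [0.5257 0.2424]
-1 0.064 173 [0.5107 0.1557] [0.5227 0.1649]
1 0.068 138 [0.5158 0.234 ] [0.5257 0.2413]
-1 0.068 154 [0.5129 0.1563] [0.5225 0.1649]
```

send_rows:
  deltas:
    - [0.05,0,0,0,0]
    - [0.045,0,0,0,0]
    - [0.035,0,0,0,0]
    - [0.035,0,0,0,0]
    - [0.035,0,0,0,0]
    - [0.035,0,0,0,0]
  newtons: 30

```text
time: 7.22
position: [0.5114, 0.1998, 0.0044]
tcp_rot: [-3.141, -0.001, -0.042]
force: [-0.2, -1.3, 5.0]
finger_gap: 0.0402
grasp_force: 30.0
```

send_rows:
  deltas:
    - [0.035,0,0,-0.005,0]
    - [0.035,0,0,-0.02,0]
    - [0.035,0,0,-0.03,0]
    - [0.035,0,0,-0.03,0]
    - [0.035,0,0,-0.025,0]
    - [0.035,0,0,0,0]
    - [0.035,0,0,0,0]
    - [0.035,0,0,0,0]

```text
time: 8.22
position: [0.5097, 0.1994, 0.1121]
tcp_rot: [3.141, 0.003, -0.042]
force: [0.3, -0.2, -0.6]
finger_gap: 0.0402
grasp_force: 30.0
```

```bash
cat >> h.py <<'E'
def flange(c,zlo,zhi,R=110,cu=315,cv_=250):
    W=cloud(c);im=c['image'].astype(int);v,u=np.mgrid[:480,:640]
    m=(np.hypot(u-cu,v-cv_)<R)&(im.max(-1)<70)&(W[...,2]>zlo)&(W[...,2]<zhi)&(v<335)
    p=W[m];A=np.c_[p[:,:2],np.ones(len(p))];co=np.linalg.lstsq(A,p[:,2],rcond=None)[0]
    print('flange',len(p),cv2.minEnclosingCircle(p[:,:2].astype(np.float32)),'z',np.median(p[:,2]),'slope',co[:2])
E
python3 - <<'E'
from h import *
s=readout.read_state();print(s['time'],s['position'],s['tcp_rot'],s['finger_gap'],s['force'])
c=cap('wrist');z=s['position'][2]-.0044
flange(c,z+.013,z+.0235);tabs(c,315,280,80,z+.03,20)
cv2.imwrite('pics/p5.png',c['image'][...,::-1])
E
```

```text
8.225 [0.50967742 0.1993641  0.11207572] [ 3.14068211e+00  2.77316159e-03 -4.17883426e-02] 0.04016653059412971 [ 0.26411545 -0.22728282 -0.62264332]
flange 10847 ((0.5123220682144165, 0.19957540929317474), 0.039347317069768906) z 0.12496655333143103 slope [-0.01153312 -0.00019523]
 tab [274 273  18  52 792] [0.5146 0.2162 0.1466] lo [0.5006 0.2127 0.1377] hi [0.5247 0.2206 0.1506] ((0.5125793218612671, 0.21695402264595032), (0.00780708622187376, 0.024086400866508484), 88.16461944580078)
 tab [346 272  18  53 783] [0.5132 0.1825 0.1466] lo [0.4989 0.1776 0.1377] hi [0.5233 0.186  0.1498] ((0.5111332535743713, 0.18176895380020142), (0.007695761509239674, 0.02454587072134018), 87.67894744873047)
 tab [ 268  342   95   18 1067] [0.5407 0.1992 0.2277] lo [0.5041 0.1875 0.1667] hi [0.5424 0.2199 0.2307] ((0.5284090042114258, 0.2104843407869339), (0.01817907765507698, 0.048930343240499496), 48.544376373291016)
```

View pics/p5.png

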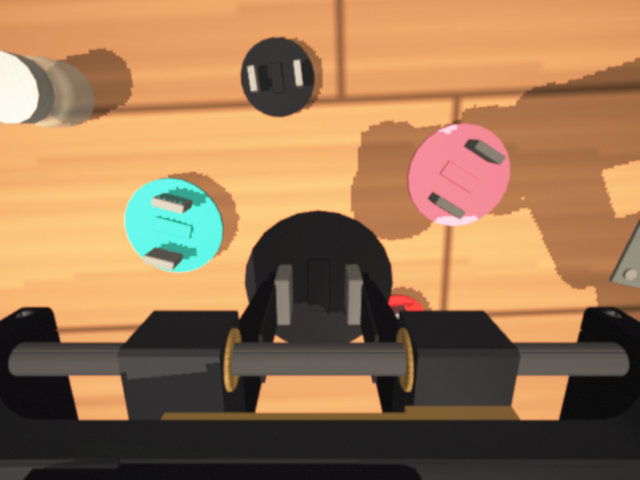

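The cap is held level with its tabs pinched at (284,295) and (353,295). Next I'll carry it to a viewpoint just short of the port.

send_rows:
  deltas:
    - [0.035,-0.0094,0.0442,-0.0038,0]
    - [0.035,-0.0094,0.0442,-0.0038,0]
    - [0.035,-0.0094,0.0442,-0.0038,0]
    - [0.035,-0.0094,0.0442,-0.0038,0]
    - [0.035,-0.0094,0.0442,-0.0038,0]
    - [0.035,-0.0094,0.0442,-0.0038,0]
    - [0.035,-0.0094,0.0442,-0.0038,0]
    - [0.035,-0.0094,0.0442,-0.0038,0]
    - [0.035,0,0,0,0]
    - [0.035,0,0,0,0]

```text
time: 9.52
position: [0.4206, -0.1499, 0.1434]
tcp_rot: [-3.14, 0.001, -0.042]
force: [0.1, 0.3, -0.3]
finger_gap: 0.04
grasp_force: 30.0
```

```bash
python3 - <<'E'
from h import *
c0=load('wrist')
s=readout.read_state();print(s['time'],s['position'],s['tcp_rot'],s['finger_gap'],s['force'])
c=cap('wrist');z=s['position'][2]-.005
flange(c,z+.012,z+.0235)
W=cloud(c);hsv=cv2.cvtColor(c['image'],cv2.COLOR_RGB2HSV)
def circ(p):
    A=np.c_[2*p[:,:2],np.ones(len(p))];x=np.linalg.lstsq(A,(p[:,:2]**2).sum(1),rcond=None)[0];r=np.sqrt(x[2]+x[0]**2+x[1]**2);e=np.hypot(*(p[:,:2]-x[:2]).T)-r;return x[:2].round(4),r.round(4),e.std().round(4)
rng=(np.abs(W[...,0]-.5)<.1)&(np.abs(W[...,1]+.15)<.1)
for lo,hi in((.002,.008),(.033,.039),(.046,.055)):
    m=(rng&(W[...,2]>lo)&(W[...,2]<hi)).astype(np.uint8);p=W[m>0];f=p[:,:2].astype(np.float32)
    print(lo,len(p),np.median(p[:,2]),cv2.minEnclosingCircle(f),cv2.minAreaRect(f))
    if lo>.03:
        for ct in cv2.findContours(m,cv2.RETR_CCOMP,cv2.CHAIN_APPROX_NONE)[0]:
            if len(ct)>60:
                q=W[ct[:,0,1],ct[:,0,0]];q=q[(q[:,2]>lo)&(q[:,2]<hi)]
                if len(q)>40: print('  contour',len(q),circ(q))
cv2.imwrite('pics/p6.png',c['image'][...,::-1])
E
```

```text
9.525 [ 0.42058606 -0.14994534  0.14338069] [-3.14047195e+00  1.16562033e-03 -4.22493921e-02] 0.040018186896624314 [ 0.13779481  0.32370088 -0.29138661]
flange 10855 ((0.42336487770080566, -0.14991076290607452), 0.03907673433423042) z 0.15634984790066922 slope [-0.0093742   0.00153939]
0.002 16519 0.00435482194092951 ((0.5129615664482117, -0.15678153932094574), 0.11501744389533997) ((0.49972397089004517, -0.14822955429553986), (0.1935681402683258, 0.1815447211265564), 89.38306427001953)
0.033 5530 0.03521244797608056 ((0.4996255040168762, -0.15294009447097778), 0.06398164480924606) ((0.4996877908706665, -0.1529872715473175), (0.1269214153289795, 0.12688526511192322), 16.192716598510742)
  contour 465 (array([ 0.4997, -0.153 ]), np.float64(0.0631), np.float64(0.0004))
  contour 412 (array([ 0.4996, -0.153 ]), np.float64(0.055), np.float64(0.0002))
0.046 5606 0.049364424608499685 ((0.49740201234817505, -0.14926442503929138), 0.04461188614368439) ((0.4974863827228546, -0.1493295133113861), (0.08802706748247147, 0.08805537223815918), 20.895544052124023)
  contour 338 (array([ 0.4975, -0.1493]), np.float64(0.0439), np.float64(0.0003))
  contour 243 (array([ 0.4975, -0.1493]), np.float64(0.0316), np.float64(0.0002))
```

View pics/p6.png

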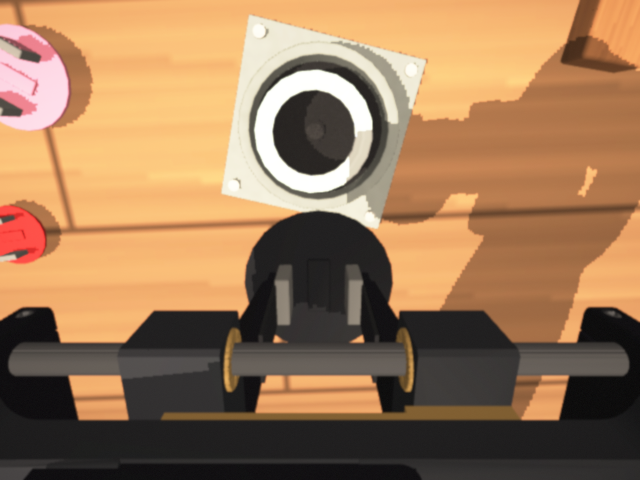

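The wrist view shows the collar ring at (313,131), radii 44 and 31.6 mm, level with its rim height. I'll move over it and come down to just above the rim.

send_rows:
  deltas:
    - [0.035,0.0371,-0.0018,0,0]
    - [0.035,0.0371,-0.0019,0,0]
    - [0.035,0,0,0.03,0]
    - [0.035,0,0,0.03,0]
    - [0.035,0,0,0.015,0]
    - [0.035,0,0,0,0]
    - [0.035,0,0,0,0]

```text
time: 10.45
position: [0.4962, -0.1499, 0.0704]
tcp_rot: [3.141, -0.002, -0.041]
force: [-0.2, -0.0, -0.2]
finger_gap: 0.0404
grasp_force: 30.0
```

```bash
python3 - <<'E'
from h import *
s=readout.read_state();print(s['time'],s['position'],s['tcp_rot'],s['force'],s['ft_torque'])
c=cap('wrist');z=s['position'][2]-.005
flange(c,z+.012,z+.0235)
E
```

```text
10.45 [ 0.49616205 -0.14990203  0.07043995] [ 3.14089961e+00 -1.96469644e-03 -4.12274599e-02] [-0.19653385 -0.02143915 -0.21240402] [ 0.00602552 -0.0269842  -0.00963389]
flange 10927 ((0.4988653063774109, -0.1499580442905426), 0.03967814892530441) z 0.0834110498202437 slope [-0.00594295 -0.00055493]
```

send_rows:
  deltas:
    - [0.035,-0.001,-0.0005,0.006,0]
    - [0.035,0,0,0.006,0]
    - [0.035,0,0,0,0]
    - [0.035,0,0,0.0015,0]
    - [0.035,0,0,0.0015,0]
    - [0.035,0,0,0,0]

```text
time: 11.25
position: [0.4942, -0.1493, 0.0541]
tcp_rot: [-3.142, 0.0, -0.042]
force: [-0.3, -0.3, -1.8]
finger_gap: 0.0402
grasp_force: 30.0
```

send_rows:
  deltas:
    - [0.035,0,0,0.0015,0]
    - [0.035,0,0,0.0015,0]
    - [0.035,0,0,0,0]

```text
time: 11.62
position: [0.4942, -0.1493, 0.0511]
tcp_rot: [-3.142, 0.0, -0.042]
force: [0.3, 0.4, -1.3]
finger_gap: 0.0401
grasp_force: 30.0
```

```bash
python3 - <<'E'
from h import *
s=readout.read_state();print(s['time'],s['position'],s['force'],s['ft_torque'])
c=cap('wrist');z=s['position'][2]-.005
flange(c,z+.012,z+.0235);W=cloud(c)
E
```

```text
11.625 [ 0.49422141 -0.14931589  0.05105356] [ 0.29197994  0.35905611 -1.27927242] [ 0.06501309  0.02097248 -0.02372933]
flange 10888 ((0.49637025594711304, -0.1492300182580948), 0.039573196321725845) z 0.06395523475032835 slope [-0.00821113  0.00046604]
```

No resistance, and the plug's foot is already about 3.5 mm below the rim, so it is in the bore. Continuing gently.

send_rows:
  deltas:
    - [0.035,0.0005,0,0.0015,0]
    - [0.035,0,0,0.0015,0]
    - [0.035,0,0,0.0015,0]
    - [0.035,0,0,0.0015,0]
    - [0.035,0,0,0,0]

```text
time: 12.3
position: [0.4946, -0.1493, 0.0449]
tcp_rot: [-3.141, 0.0, -0.042]
force: [-0.4, 0.6, -1.3]
finger_gap: 0.04
grasp_force: 30.0
```

send_rows:
  deltas:
    - [0.035,0,0,0.0015,0]
    - [0.035,0,0,0.001,0]
    - [0.035,0,0,0,0]

```text
time: 12.68
position: [0.4946, -0.1493, 0.0425]
tcp_rot: [-3.141, 0.0, -0.042]
force: [-0.1, -0.0, -1.3]
finger_gap: 0.0399
grasp_force: 30.0
```

send_rows:
  deltas:
    - [0.035,0,0,0.001,0]
    - [0.035,0,0,0,0]

```text
time: 12.92
position: [0.4947, -0.1493, 0.0416]
tcp_rot: [-3.142, 0.0, -0.042]
force: [0.3, 0.4, -1.3]
finger_gap: 0.0403
grasp_force: 30.0
```

send_rows:
  deltas:
    - [0.035,0,0,0.001,0]
    - [0.035,0,0,0,0]

```text
time: 13.18
position: [0.4947, -0.1493, 0.0405]
tcp_rot: [-3.142, 0.0, -0.042]
force: [0.7, 0.2, -0.9]
finger_gap: 0.0406
grasp_force: 30.0
```

send_rows:
  deltas:
    - [0.035,0,0,0.001,0]
    - [0.035,0,0,0,0]

```text
time: 13.42
position: [0.4948, -0.1494, 0.0399]
tcp_rot: [-3.142, -0.0, -0.042]
force: [0.1, -0.1, 0.6]
finger_gap: 0.0403
grasp_force: 30.0
```

send_rows:
  deltas:
    - [0.035,0,0,0.001,0]
    - [0.035,0,0,0,0]

```text
time: 13.68
position: [0.4948, -0.1494, 0.0389]
tcp_rot: [3.142, -0.0, -0.042]
force: [-1.0, 0.2, 2.4]
finger_gap: 0.0399
grasp_force: 30.0
```

```bash
python3 - <<'E'
from h import *
s=readout.read_state();print(s['time'],s['position'],s['force'],s['ft_torque'])
c=cap('wrist');z=s['position'][2]-.005
flange(c,z+.012,z+.0235);tabs(c,315,280,80,z+.03,20)
E
```

```text
13.675 [ 0.49484521 -0.14937831  0.03891244] [-0.99674156  0.23422511  2.39898941] [0.16511626 0.27858212 0.00862448]
flange 10862 ((0.49734339118003845, -0.14929771423339844), 0.039335206151008606) z 0.05190412399774538 slope [-0.00973245  0.0005475 ]
 tab [346 271  18  54 791] [ 0.4985 -0.1663  0.0736] lo [ 0.4843 -0.1711  0.0641] hi [ 0.5085 -0.1628  0.0762] ((0.4964637756347656, -0.166953444480896), (0.007672345731407404, 0.02430432103574276), 87.59003448486328)
 tab [274 272  18  54 814] [ 0.4996 -0.1326  0.0736] lo [ 0.485  -0.136   0.0639] hi [ 0.5098 -0.1281  0.0777] ((0.4974111318588257, -0.13169598579406738), (0.007818506099283695, 0.02477647364139557), 87.98866271972656)
 tab [ 268  334   97   26 1130] [ 0.5256 -0.1496  0.1546] lo [ 0.485  -0.1691  0.0858] hi [ 0.5273 -0.1286  0.1576] ((0.5063373446464539, -0.14953666925430298), (0.04058504477143288, 0.041231993585824966), 88.0400161743164)
```

The flange is on the rim and pressing gently. One more millimetre, then let the tabs out.

send_rows:
  deltas:
    - [0.035,0,0,0.001,0]
    - [0.035,0,0,0,0]
    - [0.035,0,0,0,0]

```text
time: 14.1
position: [0.4949, -0.1494, 0.0379]
tcp_rot: [3.142, -0.0, -0.042]
force: [-1.3, 0.9, 4.5]
finger_gap: 0.0402
grasp_force: 30.0
```

send_rows:
  deltas:
    - [0.045,0,0,0,0]
    - [0.05,0,0,0,0]
    - [0.055,0,0,0,0]
    - [0.06,0,0,0,0]
    - [0.07,0,0,0,0]
    - [0.075,0,0,0,0]
    - [0.075,0,0,0,0]
    - [0.075,0,0,0,0]

```text
time: 15.1
position: [0.4947, -0.1493, 0.0376]
tcp_rot: [-3.142, 0.0, -0.042]
force: [0.2, -0.7, -0.2]
finger_gap: 0.0752
grasp_force: 0.0
```

```bash
python3 - <<'E'
from h import *
s=readout.read_state();print(s['time'],s['position'],s['force'],s['ft_torque'],s['finger_gap'])
c=cap('wrist')
flange(c,.0465,.058);tabs(c,315,280,80,.062,20)
E
```

```text
15.1 [ 0.49470546 -0.14932601  0.03759375] [ 0.15820455 -0.72555238 -0.23877564] [ 0.05400042 -0.00025305  0.03053917] 0.07522467999514611
flange 12748 ((0.4971820116043091, -0.1491144299507141), 0.03985423222184181) z 0.05339247265048851 slope [-5.40108112e-03  5.54820740e-05]
 tab [261 270  19  58 954] [ 0.5004 -0.1268  0.0748] lo [ 0.4856 -0.13    0.0621] hi [ 0.5105 -0.1216  0.0772] ((0.49801498651504517, -0.12573683261871338), (0.007791364099830389, 0.02481325902044773), 87.73490905761719)
 tab [358 271  20  57 955] [ 0.4986 -0.1725  0.0749] lo [ 0.484  -0.1775  0.062 ] hi [ 0.5087 -0.169   0.0771] ((0.49627864360809326, -0.17335619032382965), (0.008008851669728756, 0.024635309353470802), 88.05902099609375)
 tab [244 294   2  23  28] [ 0.4921 -0.1116  0.0633] lo [ 0.4873 -0.1122  0.0621] hi [ 0.498  -0.1114  0.0662] ((0.49264249205589294, -0.11169923096895218), (0.0005070665501989424, 0.010702903382480145), 87.0220947265625)
 tab [ 266  343   99   17 1106] [ 0.5255 -0.1496  0.1533] lo [ 0.5233 -0.162   0.1492] hi [ 0.527  -0.1374  0.1566] ((0.5251452326774597, -0.14965708553791046), (0.024616321548819542, 0.0034411787055432796), 86.3420639038086)
```

The tabs are 47.6 mm apart, which is their rest spacing, and the flange is at home height. Backing off straight up.

send_rows:
  deltas:
    - [0.075,0,0,-0.005,0]
    - [0.075,0,0,-0.02,0]
    - [0.075,0,0,-0.03,0]
    - [0.075,0,0,-0.03,0]
    - [0.075,0,0,-0.03,0]
    - [0.075,0,0,0,0]
    - [0.075,0,0,0,0]
    - [0.075,0,0,0,0]

```text
time: 16.15
position: [0.4937, -0.1489, 0.1509]
tcp_rot: [-3.141, 0.003, -0.042]
force: [0.6, 0.9, 0.5]
finger_gap: 0.0753
grasp_force: 0.0
```

```bash
python3 - <<'E'
from h import *
s=readout.read_state();print(s['time'],s['position'],s['force'],s['finger_gap'])
c=cap('wrist')
flange(c,.0465,.058,150);tabs(c,315,240,100,.062,20)
cv2.imwrite('pics/p7.png',c['image'][...,::-1])
E
```

```text
16.15 [ 0.49373135 -0.14893272  0.15088353] [0.64652542 0.92939925 0.45648832] 0.07529876390583988
flange 5797 ((0.4974498748779297, -0.14951613545417786), 0.038734059780836105) z 0.05342416599382849 slope [-0.00173717  0.00013779]
 tab [284 216  11  34 342] [ 0.4988 -0.1264  0.075 ] lo [ 0.4856 -0.13    0.0624] hi [ 0.5098 -0.1217  0.077 ] ((0.49759018421173096, -0.1258135586977005), (0.007667622994631529, 0.02420484833419323), 88.01142883300781)
 tab [344 216  12  34 336] [ 0.4971 -0.1729  0.075 ] lo [ 0.4837 -0.1773  0.0621] hi [ 0.508  -0.1691  0.0773] ((0.49585404992103577, -0.17321285605430603), (0.0074923173524439335, 0.024323314428329468), 87.35308837890625)
```

View pics/p7.png

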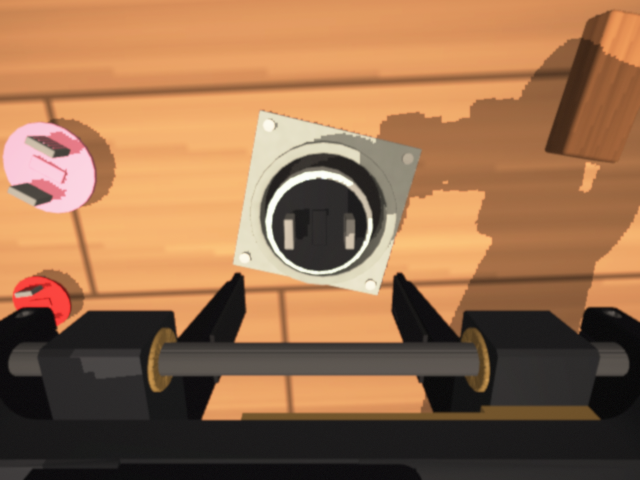

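The cap sits level and concentric in the collar at (320,225), tabs out and the gripper clear.

```bash
python3 -c "
from station import bot
print(bot.hand_in())"
```

```text
the job is handed in; nothing more can be done
None
```

The cap is home in the inlet's collar with its flange on the rim and both tabs sprung fully out, the gripper is clear, and I handed the job in at about 16 s; the hand-in gave no verdict.

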